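# Put the saw's setup bars and arbor wrench back in their fitted holders

## Robot

A 6-joint arm with a two-finger parallel gripper is mounted at the origin on a cart in front of the work surface, level with it; the furniture and walls round the work are solid. World frame = base frame: x ahead of the robot, y to its left, z up, the work surface at z = 0. Lengths are in m, angles in degrees, forces in N, time in s.
With the tool pointing down it reaches from about 0.325 to 0.775 m from the base axis. Payload 5.5 kg.
Tool frame: the origin (TCP) lies at the centre of the arm's flange, where the gripper is bolted on; the fingertips stand 182 mm ahead of it and the grasp point (between the pads) lies 163 mm ahead of it; z points along the fingers, y is the line along which they close (so a half turn about z gives the same grasp; the last joint's range is limited). The gripper opens to 88 mm and grips with 3 to 60 N. Pads are 20 mm wide; open, the fingers measure 115 mm over their backs; the gripper's body (75 mm by 178 mm) begins 61 mm behind the grasp point.
Start: joints at [-72.061, 5.22, 70.514, -0, 104.267, -3.249], TCP at [0.217, -0.559, 0.405] pointing down, gripper open.
Joint ranges: [-164.24, 164.24], [-49.07, 125.15], [9.68, 141.18], [-86.29, 266.29], [3.28, 154.24], [-151.56, 151.56]. Speed limits (degrees/s): [147.25, 147.25, 172.46, 180, 180, 180].

## Interface

Orientations are given as [roll, pitch, yaw] about the fixed x, y, z axes, in that order (R = Rz(yaw) Ry(pitch) Rx(roll)).
In Python, from station import r gives the robot as it stands. The module is installed in compiled form; this text tells all that it offers. Calls block until the motion is done:
- r.reach(position, orientation): joint-space move of the TCP to a pose.
- r.servo_line(position, rotation=None, speed=0.15): straight line of the TCP; rotation=None keeps the orientation; speed is the mean speed in m/s.
- r.move_joints(angles): joint-space move.
- r.let_go() and r.grab(squeeze=None): open the fingers fully, or close them until they stop; squeeze is the grip in N (None keeps the last).
- r.wait(seconds).
- r.inverse_kinematics(position, orientation): joint angles nearest the present ones, or None.
- r.sense(): the state.
- r.snapshot(name): name is "side" or "top"; returns a dict with "frame" (400x640x3 uint8, red, green, blue), "fx", "fy", "cx", "cy" (pixels), "dist_coeffs" ([k1, k2, p1, p2, k3] as OpenCV has them; the pictures are not rectified), "R" (3x3) and "t" (3): a world point X has camera coordinates R X + t. Camera axes: x right, y down, z forward; pixel columns grow to the right and rows downward; lengths in m; the calibration is good to about 2 mm. A picture is of the moment at which its call begins. There is no depth.
A pose or a line that the arm cannot do raises r.IKError and nothing moves.
- r.hand_in(): hands the job in; it is judged then, once.
The state is a dict: "clock": time; "joints": joint angles; "joint_vel": joint speeds; "joint_torque": joint torques, N m; "tcp_pos": TCP position; "orientation": TCP orientation; "contact_force": force on the tool from outside, world axes, zero at the start; "torque": the same for the moment, N m; "opening": finger opening in m; "gripper_force": force on a finger pad.
Only numpy, scipy, OpenCV 4.12 (cv2) and the standard library are available. Lean on these libraries where they do the work, as an engineer would, in place of code of your own. Each camera call takes 0.05 s, during which the arm holds its last target. There are 200 camera calls.

## Task

The saw is about to be run: put the three brass setup bars and the arbor wrench back in the dark wooden holders on the bench, each in the holder cut to its size, flat on the bottom of the recess, the wrench with its open jaw at the cradle's wide end. The smallest bar was dropped into the thick bar's holder by mistake and belongs in its own. Do not shift the caliper or the tape measure.

Things in the scene. Friction and masses are not known exactly. Their poses are not given: they have to be found in the camera images.
- bar_thick: Thick brass setup bar, 25 mm wide, 51 mm long, 25 mm high, about 0.28 kg, lying loose on the saw top. Origin at the centre of its underside; y along its length, x across its width, z up.
- bar_small: Smallest brass setup bar, 19 mm wide, 51 mm long, 13 mm high, about 0.1 kg. At the start it lies loose in the recess of holder_a, the wrong one, its underside 6 mm above the bench and its top 1 mm above the rim. Origin at the centre of its underside; y along its length, x across its width, z up.
- bar_long: Long flat brass setup bar, 25 mm wide, 75 mm long, 10 mm high, about 0.15 kg, lying loose on the saw top. Origin at the centre of its underside; y along its length, x across its width, z up.
- arbor_wrench: Flat steel arbor wrench, 179 mm long, 8 mm thick, 0.2 kg, lying loose on the saw top. Origin at the middle of its underside, a good place to grip the 16 mm wide shank; y along its length: the open jaw (37 mm wide) is at the -y end, the ring (24 mm wide) at the +y end; z up. Carry it clear of the tall wooden jig at the back of the saw top.
- holder_a: Holder of the thick bar: recess 31 x 57 mm and 12 mm deep, rim 18 mm above the bench, 59 x 85 mm outside. Dark wood, fixed. Origin: centre of its underside; y along the recess, z up. Recess floor (cork) 6 mm, base board 5 mm above the bench. Walls only round the two ends: both long sides are open in the middle for the fingers over 36 mm. Inner edges chamfered 4 mm.
- holder_b: Holder of the smallest bar: recess 25 x 57 mm and 8 mm deep, rim 14 mm above the bench, 53 x 85 mm outside. Dark wood, fixed. Origin: centre of its underside; y along the recess, z up. Recess floor (cork) 6 mm, base board 5 mm above the bench. Walls only round the two ends: both long sides are open in the middle for the fingers over 36 mm. Inner edges chamfered 3 mm.
- holder_c: Holder of the long flat bar: recess 31 x 81 mm and 8 mm deep, rim 14 mm above the bench, 59 x 109 mm outside. Dark wood, fixed. Origin: centre of its underside; y along the recess, z up. Recess floor (cork) 6 mm, base board 5 mm above the bench. Walls only round the two ends: both long sides are open in the middle for the fingers over 42 mm. Inner edges chamfered 3 mm.
- wrench_cradle: Long cradle of the wrench, 71 x 215 mm. Wide cup (45 mm inside) at its -y end for the jaw, narrow cup (31 mm) at +y for the ring, 187 mm between end walls; floor 6 mm, rim 15 mm above the bench, inner edges chamfered 4 mm; 97 mm open at both sides between the cups. Dark wood, fixed. Origin: centre of its underside; z up. Seated, the wrench's origin is over it and their axes agree.
- caliper: Sliding caliper set to a measurement, 72 x 235 x 14 mm, lying on the saw top at the right of the work; must not be shifted. Origin at the centre of its underside.
- tape_measure: Yellow tape measure, 38 x 101 x 68 mm high, standing on the bench at the left of the work; must not be shifted. Origin at the centre of its underside.

How it is judged (in metres and radians):
At the end, for the whole second after the job is handed in: Each bar and the wrench rests, released, in its own holder: origin within 10 mm of the holder's in plan, underside within 2.5 mm of the recess floor, level within 0.05 rad (wrench 0.03), along the recess within 0.2 rad; caliper and tape measure unmoved (20 mm) (horizontal distance between bar_thick and holder_a below 0.01 m and z of bar_thick in the frame of holder_a below 0.0085 m and angle between each of bar_thick, bar_small, bar_long's own z axis and vertical below 0.05 rad and angle between the y axis of bar_thick and the y axis of holder_a, either way round below 0.2 rad and linear speed of each of bar_thick, bar_small, bar_long, arbor_wrench below 0.02 m/s and contact force between the fingers and bar_thick below 0.1 N and horizontal distance between bar_small and holder_b below 0.01 m and z of bar_small in the frame of holder_b below 0.0085 m and angle between the y axis of bar_small and the y axis of holder_b, either way round below 0.2 rad and contact force between the fingers and bar_small below 0.1 N and horizontal distance between bar_long and holder_c below 0.01 m and z of bar_long in the frame of holder_c below 0.0085 m and angle between the y axis of bar_long and the y axis of holder_c, either way round below 0.2 rad and contact force between the fingers and bar_long below 0.1 N and horizontal distance between arbor_wrench and wrench_cradle below 0.01 m and z of arbor_wrench in the frame of wrench_cradle below 0.0085 m and angle between arbor_wrench's own z axis and vertical below 0.03 rad and angle between the y axis of arbor_wrench and the y axis of wrench_cradle, either way round below 0.2 rad and contact force between the fingers and arbor_wrench below 0.1 N); the robot touches nothing.
It fails at once if the caliper is shifted by more than 20 mm (distance of caliper from where it was at the start of the episode above 0.02 m).
It fails at once if the tape measure is shifted by more than 20 mm (distance of tape_measure from where it was at the start of the episode above 0.02 m).
It also fails if it takes over 102 s, if anything falls off the work surface, if the arm or the gripper's body presses on something with over 40 N, if the wrist force passes 120 N, or if a joint passes its speed limit or range.

## Working session

There is one attempt and no reset: what is moved stays moved. The work goes in short steps, each a Python script; the robot and the scene stay as the last script left them, time stands still between calls to the robot, and variables do not carry over. Pictures are saved under pics/ and viewed, at most 14 in all, crops included, and the job is handed in when it is done.

```bash
mkdir -p pics && python3 - <<'E'
from station import r
import cv2,numpy as np
for n in("top","side"):
    s=r.snapshot(n); cv2.imwrite(f"pics/{n}0.png",s["frame"][:,:,::-1])
    print(n,s["fx"],s["cx"],s["cy"],s["dist_coeffs"],np.round(s["R"],3).tolist(),np.round(s["t"],3), np.round(-np.array(s["R"]).T@s["t"],3))
print(r.sense())
E
```

```text
top 376.66308851658954 325.48203707415485 202.30596073019655 [-0.05223404  0.          0.          0.          0.        ] [[0.004, -1.0, 0.002], [-0.994, -0.004, -0.108], [0.108, -0.001, -0.994]] [-0.081  0.528  1.139] [ 0.402 -0.078  1.19 ]
side 435.2442258741475 315.9316549164505 185.60985789743785 [-0.10086834  0.          0.          0.          0.        ] [[0.998, 0.058, 0.02], [0.049, -0.571, -0.819], [-0.036, 0.819, -0.573]] [-0.531 -0.023  1.776] [ 0.595 -1.436  1.009]
{'clock': 0.1, 'joints': array([-7.20624292e+01,  5.25944386e+00,  7.05744264e+01,  7.52289927e-04,
        1.04266096e+02, -3.25150574e+00]), 'joint_vel': array([ 0.02903391, -0.16766692, -0.16453468, -0.11273334, -0.08678221,
        0.04381154]), 'joint_torque': array([ 4.86871621e-03, -4.47857988e+01, -4.07568455e+01,  7.02731148e-02,
        2.83933600e-02, -1.03814959e-04]), 'tcp_pos': array([ 0.21685854, -0.55950122,  0.40361834]), 'orientation': array([-1.79900236e+02, -6.39824927e-03,  2.11892557e+01]), 'contact_force': array([0.50289088, 0.47856388, 0.09416789]), 'torque': array([-0.0271542 , -0.01806941,  0.04501319]), 'gripper_force': 0.0, 'opening': 0.08763633571741716}
```

View pics/top0.png

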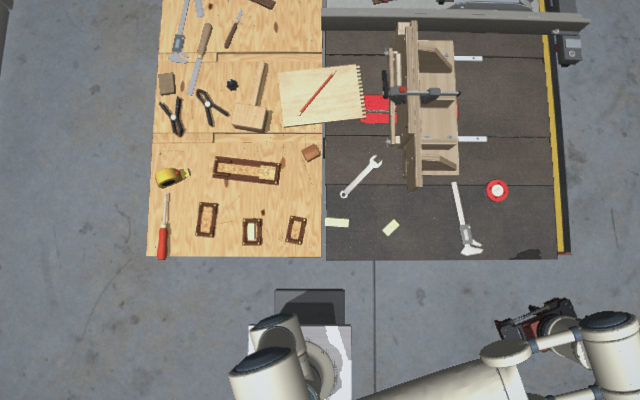

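View pics/side0.png

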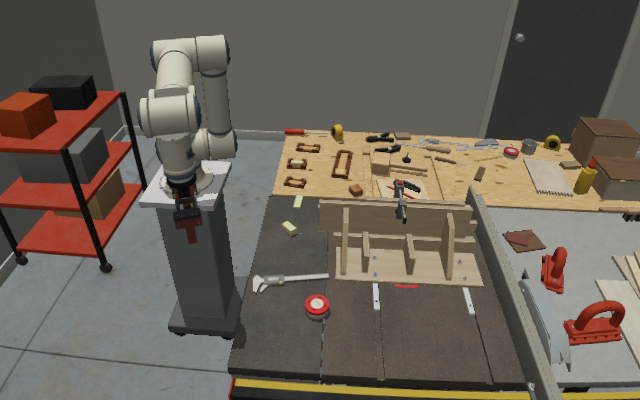

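The top view shows the bars at (338,222) and (390,228), and the wrench running from (343,194) to its jaw at (375,161). The holders are at (207,219), (252,231, with the small bar in it) and (297,230), and the cradle is at (246,170). Next I'll zoom in.

```bash
python3 - <<'E'
import cv2
i=cv2.imread("pics/top0.png")
cv2.imwrite("pics/top0c.png",cv2.resize(i[145:260,180:410],None,fx=3.45,fy=3.45,interpolation=cv2.INTER_CUBIC))
i=cv2.imread("pics/side0.png")
cv2.imwrite("pics/side0c.png",cv2.resize(i[135:250,245:405],None,fx=5,fy=5,interpolation=cv2.INTER_CUBIC))
E
```

```text
(no output)
```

View pics/top0c.png

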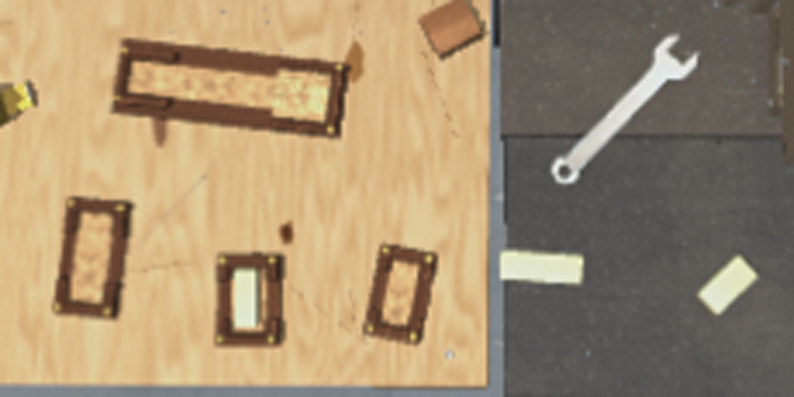

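View pics/side0c.png

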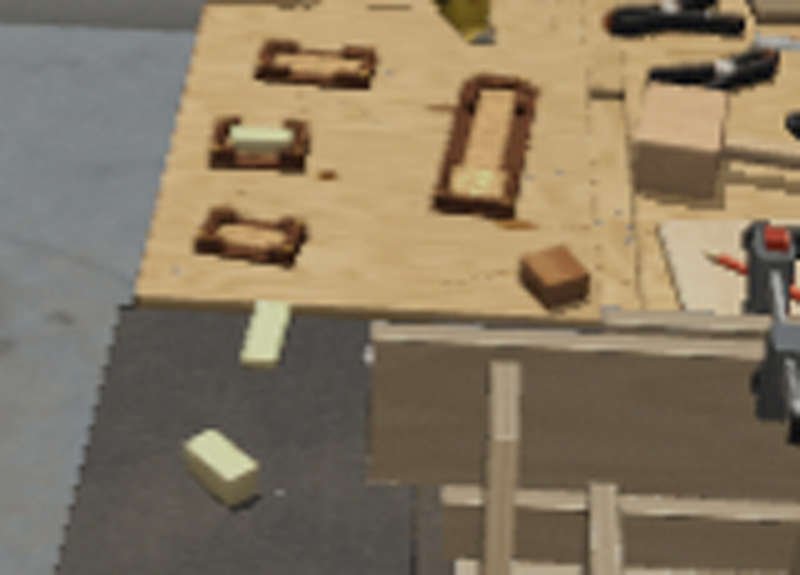

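```bash
cat > vis.py <<'E'
import cv2,numpy as np
def cast(s,uv,z):
    K=np.array([[s["fx"],0,s["cx"]],[0,s["fy"],s["cy"]],[0,0,1.]])
    n=cv2.undistortPoints(np.float64(uv).reshape(-1,1,2),K,np.float64(s["dist_coeffs"])).reshape(-1,2)
    R=np.array(s["R"]);d=np.c_[n,np.ones(len(n))]@R;c=-R.T@np.array(s["t"])
    return (c+d*((z-c[2])/d[:,2])[:,None])[:,:2]
def blob(s,mask,win,z,hull=False):
    """largest blob of mask in win (u0,v0,u1,v1): centre, long-axis angle, size, on plane z"""
    u0,v0,u1,v1=win; m=np.zeros(mask.shape,np.uint8); m[v0:v1,u0:u1]=mask[v0:v1,u0:u1]
    cs=cv2.findContours(m,cv2.RETR_EXTERNAL,cv2.CHAIN_APPROX_NONE)[0]
    if not cs: return None
    c=max(cs,key=cv2.contourArea)
    if hull:c=cv2.convexHull(c)
    f=np.zeros_like(m);cv2.drawContours(f,[c],-1,1,-1); v,u=np.nonzero(f)
    p=cast(s,np.c_[u,v],z); w,V=np.linalg.eigh(np.cov(p.T)); a=V[:,1]
    return p.mean(0),np.degrees(np.arctan2(a[1],a[0]))%180,np.sqrt(12*w[::-1]),p
def masks(s):
    h=cv2.cvtColor(s["frame"],cv2.COLOR_RGB2HSV).astype(int); H,S,V=h[...,0],h[...,1],h[...,2]
    return dict(brass=(S>18)&(S<95)&(V>165)&(H>20)&(H<60),brown=(V<150)&(S>75)&((H<20)|(H>170)),steel=(V>125)&(S<60))
E
python3 - <<'E'
from station import r
from vis import *
W={"top":dict(bar_thick=("brass",(378,214,404,242),.0125),bar_long=("brass",(324,212,354,232),.005),bar_small=("brass",(243,218,262,244),.018),
 holder_a=("brown",(236,212,268,250),.009),holder_b=("brown",(280,210,312,248),.007),holder_c=("brown",(190,198,224,242),.007),
 cradle=("brown",(205,150,284,188),.0075),wrench=("steel",(336,150,388,202),.004)),
"side":dict(bar_thick=("brass",(278,218,302,240),.0125),bar_long=("brass",(289,194,306,212),.005),bar_small=("brass",(290,158,306,168),.018),
 holder_a=("brown",(284,155,312,172),.009),holder_b=("brown",(280,174,310,190),.007),holder_c=("brown",(292,140,325,155),.007),
 cradle=("brown",(328,147,356,180),.0075))}
for n in W:
    s=r.snapshot(n);M=masks(s)
    for k,(m,w,z) in W[n].items():
        b=blob(s,M[m],w,z,hull=m=="brown")
        if b is None: print(n,k,"none");continue
        print(n,k,np.round(b[0],4),round(b[1],1),np.round(b[2],3),len(b[3]))
        if k=="wrench":
            a=np.radians(b[1]);d=np.array([np.cos(a),np.sin(a)]);q=(b[3]-b[0])@d;print("ext",q.min(),q.max(),"mid",b[0]+d*(q.min()+q.max())/2)
E
```

```text
top bar_thick [ 0.4524 -0.2825] 135.5 [0.052 0.026] 138
top bar_long [ 0.4682 -0.114 ] 86.6 [0.075 0.025] 193
top bar_small [0.4383 0.1535] 1.0 [0.053 0.018] 101
top holder_a [0.4379 0.1489] 179.4 [0.082 0.062] 524
top holder_b [0.4437 0.0136] 168.7 [0.084 0.056] 490
top holder_c [0.4759 0.2956] 174.0 [0.108 0.063] 676
top cradle [0.6285 0.1764] 85.7 [0.211 0.084] 1718
top wrench [ 0.6153 -0.1914] 136.2 [0.182 0.028] 374
ext -0.08594574843665108 0.09220704711139954 mid [ 0.61303778 -0.18924252]
side bar_thick [ 0.451  -0.2657] 132.9 [0.052 0.026] 70
side bar_long [ 0.4684 -0.1058] 85.5 [0.078 0.025] 79
side bar_small [0.4385 0.1575] 0.6 [0.048 0.023] 32
side holder_a [0.439  0.1518] 115.0 [0.091 0.082] 215
side holder_b [0.4458 0.0146] 157.2 [0.087 0.074] 224
side holder_c [0.4771 0.2975] 174.0 [0.107 0.083] 217
side cradle [0.6315 0.1679] 85.0 [0.231 0.08 ] 533
```

```bash
python3 - <<'E'
from station import r
from vis import *
s=r.snapshot("top");M=masks(s)["brown"].astype(np.uint8)
for k in(3,5):
  Mo=cv2.morphologyEx(M,cv2.MORPH_OPEN,np.ones((k,k)))
  b=blob(s,Mo,(205,150,284,188),.0075,True);print(k,b[0],b[1],b[2])
c=np.array([(122,40),(348,65),(338,135),(113,108)])/3.45+(180,145)-.4
p=cast(s,c,.0115);print(p,p.mean(0))
x0,y0,x1,y1=185,148,315,252
v=cv2.resize(s["frame"][y0:y1,x0:x1,::-1],None,fx=6,fy=5.76,interpolation=cv2.INTER_CUBIC)
mm=cv2.resize(M[y0:y1,x0:x1],(v.shape[1],v.shape[0]),interpolation=cv2.INTER_NEAREST)
cv2.drawContours(v,cv2.findContours(mm,cv2.RETR_LIST,cv2.CHAIN_APPROX_NONE)[0],-1,(0,255,0),1)
cv2.imwrite("pics/mask.png",v)
E
```

```text
3 [0.63079741 0.17616631] 85.87595448511122 [0.21159799 0.07860658]
5 [0.61071896 0.20476349] 83.40421315630586 [0.13859379 0.02412977]
[[0.67712495 0.2754778 ]
 [0.65390189 0.06459433]
 [0.58847121 0.0726205 ]
 [0.61304134 0.28137924]] [0.63313485 0.17351797]
```

View pics/mask.png

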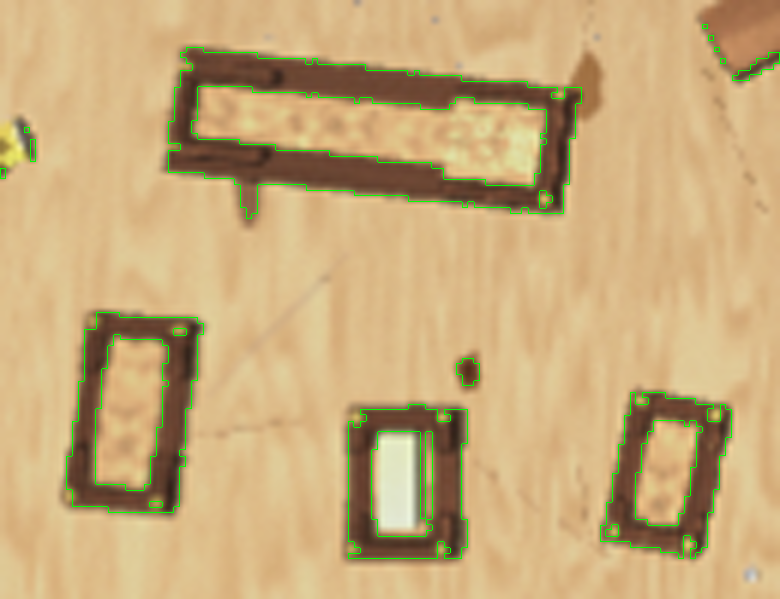

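```bash
cat > act.py <<'E'
from station import r
import numpy as np
TIP=.182
def pick(xy,yaw,tip,squeeze,up=.118):
    r.let_go(); r.reach([*xy,up+TIP],[180,0,yaw]); r.servo_line([*xy,tip+TIP],speed=.12)
    f=r.sense()["contact_force"]; r.grab(squeeze); s=r.sense(); print("grab",round(s["opening"],4),s["gripper_force"],f.round(1),s["tcp_pos"].round(4))
    r.servo_line([*xy,up+TIP],speed=.15); print("lifted",round(r.sense()["opening"],4))
def place(xy,yaw,tip,up=.118):
    r.reach([*xy,up+TIP],[180,0,yaw]); r.servo_line([*xy,tip+.025+TIP],speed=.2); r.servo_line([*xy,tip+TIP],speed=.03)
    s=r.sense(); print("down",s["contact_force"].round(1),s["tcp_pos"].round(4)); r.let_go()
    r.servo_line([*xy,up+TIP],speed=.2); print("t",r.sense()["clock"])
E
python3 - <<'E'
from act import *
from vis import *
s=r.snapshot("top");M=masks(s)["brown"].astype(np.uint8); M[179:190,205:232]=0
M[:,283:]=0
b=blob(s,cv2.morphologyEx(M,cv2.MORPH_OPEN,np.ones((3,3))),(205,150,284,188),.0075,True);print(b[:3])
pick((.4383,.1525),180,.009,20)
place((.4437,.0136),168.7,.0095)
s=r.snapshot("side")
cv2.imwrite("pics/s1.png",cv2.resize(s["frame"][135:235,265:365,::-1],None,fx=5,fy=5,interpolation=cv2.INTER_CUBIC))
E
```

```text
(array([0.63315908, 0.17375085]), np.float64(84.31868718196219), array([0.21401255, 0.07301735]))
grab 0.0186 19.984737038612366 [-0.6 -0.6  0.9] [0.4383 0.1525 0.191 ]
lifted 0.019
down [-0.5  0.1 -1.6] [0.4438 0.0136 0.1917]
t 10.1667
```

View pics/s1.png

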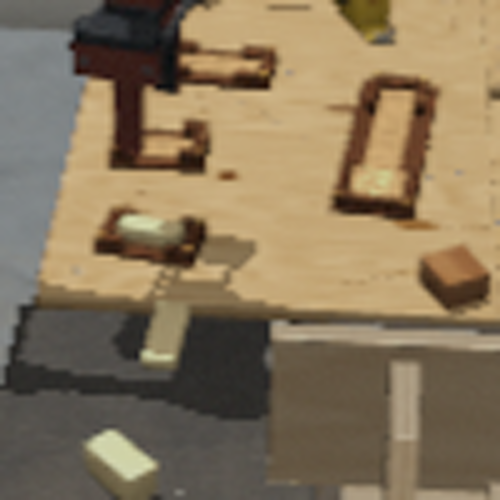

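The small bar is out of holder_a and lies in holder_b at crop (150,228). I'll move the other three now.

```bash
python3 - <<'E'
from act import *
from vis import *
pick((.4519,-.2805),135,.006,30)
place((.4385,.1497),179.4,.0125)
pick((.4683,-.1138),86.6,.003,25)
place((.4762,.2962),174-0,.0095) if False else None
print(r.sense()["joints"].round(1))
for y in(174,-6): print(y,r.inverse_kinematics([.4762,.2962,.3],[180,0,y]))
E
```

```text
grab 0.0254 29.899877607822418 [-0.1 -0.7 -0.2] [ 0.4519 -0.2805  0.1879]
lifted 0.0252
down [-2.4  3.1  0.7] [0.4384 0.1499 0.1946]
t 19.3833
grab 0.0249 24.999929666519165 [-0.2 -1.6  0.1] [ 0.4683 -0.1138  0.185 ]
lifted 0.0247
[-17.7 -12.9  98.6   0.   94.5 -14.3]
174 [ 28.40610644  -0.55701768  87.03817684   0.          93.51884085
 -55.59389356]
-6 [ 2.84061064e+01 -5.57017681e-01  8.70381768e+01 -2.54444375e-14
  9.35188408e+01  1.24406106e+02]
```

```bash
python3 - <<'E'
from act import *
from vis import *
place((.4762,.2962),174,.0095)
pick((.613,-.1893),136.2,.0025,30)
place((.6332,.1738),84.3,.009)
r.reach([.35,-.35,.35],[180,0,60])
s=r.snapshot("top");M=masks(s)
for k,w,z in(("a",(236,212,268,250),.031),("b",(280,210,312,248),.019),("c",(190,198,224,242),.016)):
    b=blob(s,M["brass"],w,z);print(k,b[0],b[1],b[2])
i=cv2.resize(s["frame"][148:252,185:315,::-1],None,fx=6,fy=5.76,interpolation=cv2.INTER_CUBIC);cv2.imwrite("pics/e_top.png",i)
s=r.snapshot("side");cv2.imwrite("pics/e_side.png",cv2.resize(s["frame"][135:195,275:365,::-1],None,fx=8,fy=8,interpolation=cv2.INTER_CUBIC))
print(r.sense()["clock"])
E
```

```text
down [-1.7  0.2  0.3] [0.4762 0.2962 0.1916]
t 28.4667
grab 0.0163 29.99972552061081 [ 0.2 -0.5  0.3] [ 0.613  -0.1893  0.1845]
lifted 0.0162
down [ 0.7 -0.2 -1.9] [0.6333 0.1738 0.1911]
t 38.4083
a [0.43833963 0.1506127 ] 179.23645511761066 [0.05227928 0.02513544]
b [0.44364936 0.01359675] 170.1403388438069 [0.05032462 0.01925712]
c [0.4754296 0.2958277] 174.561168697975 [0.07749408 0.0265764 ]
40.65
```

View pics/e_top.png

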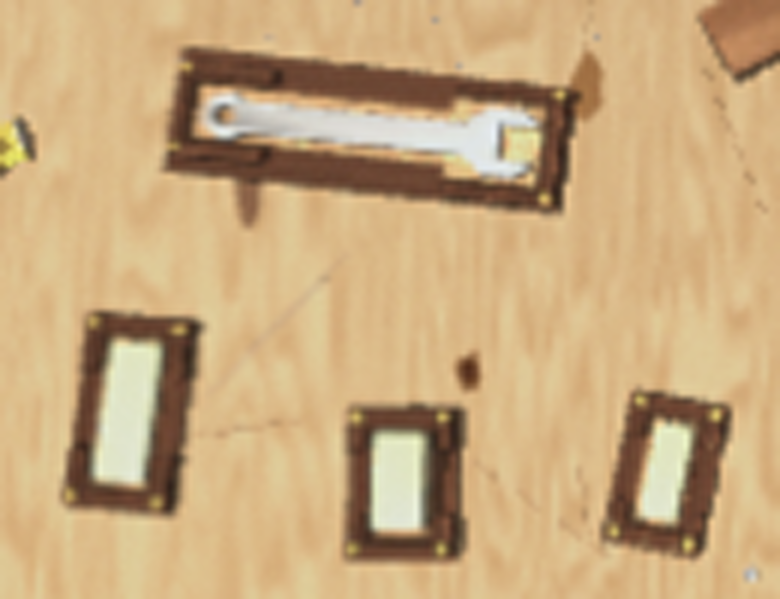

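View pics/e_side.png

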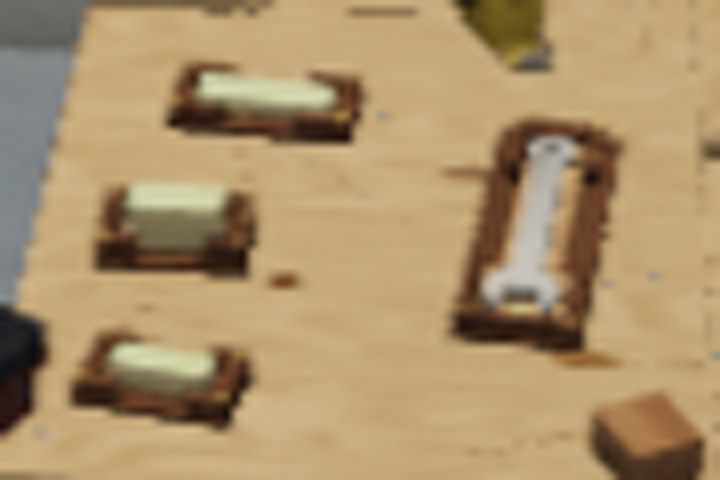

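All three bars lie centred in their recesses, within about 1 mm of the holders. The wrench is in its cradle with the jaw at the wide end (crop (500,140)), and the fingers are clear, so I'm handing in.

```bash
python3 -c "
from station import r
print(r.hand_in())"
```

```text
the job is handed in; nothing more can be done
None
```

I put the three bars and the wrench in their own holders, with the wrench jaw at the cradle's wide end, and handed the job in at about 41 s; the final pictures show everything seated, but no verdict came back.

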